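# Re-rack a delivered row of electrical parts in reverse order

### The job

The delivery was racked back to front: move the four parts (relay, black capacitor, brass spacer, green terminal strip) from the aluminium delivery rack into the white fitting rack in reverse order, one part to a pocket. Counting pockets from each rack's yellow end, the part in the first pocket of the delivery rack goes into the fourth pocket of the fitting rack, the second into the third, the third into the second and the fourth into the first. Leave every part standing the same way up as it was delivered, flat on its pocket's floor.

Things in the scene. Friction and masses are not known exactly. Their poses are not given: they have to be found in the camera images.
- relay: plug-in relay, loose, a light-grey upright block with a black foot and a small orange tab on top, 28 mm (own x) by 21 mm (own y) by 38 mm high; origin at the centre of its underside, z up; starts with its x roughly along the rack's x; 45 g nominal
- capacitor: black round capacitor can with a light-grey top, loose, standing, 26 mm diameter, 40 mm high; origin at the centre of its underside, z up; 30 g nominal
- spacer: brass-coloured hexagonal spacer, loose, standing, 15 by 13 mm, 54 mm high overall with a thinner stud at the top (grip the hexagon, about 12 to 35 mm above its foot); origin at the centre of its underside, z up; 30 g nominal
- terminal: green terminal strip, loose, lying screws up, 20 mm (own x) by 46 mm (own y), 17 mm high; origin at the centre of its underside, z up. It starts with its long own y along the rack's x and fits a pocket only that way; its two small end faces stand free for the fingers; 32 g nominal
- pocket_relay: black pocket insert fixed in the delivery rack, in which the relay stands at the start; all four look alike: 68 mm along x, 47 along y, 2 mm side walls at +-y, tops 14 mm above the bench, open at +-x. Origin at the centre of its underside, 2 mm above the bench; its floor is 5 mm above the bench. Axes as the rack's. Stays in place
- pocket_capacitor: black pocket insert fixed in the delivery rack, in which the black capacitor stands at the start; all four look alike: 68 mm along x, 47 along y, 2 mm side walls at +-y, tops 14 mm above the bench, open at +-x. Origin at the centre of its underside, 2 mm above the bench; its floor is 5 mm above the bench. Axes as the rack's. Stays in place
- pocket_spacer: black pocket insert fixed in the delivery rack, in which the brass spacer stands at the start; all four look alike: 68 mm along x, 47 along y, 2 mm side walls at +-y, tops 14 mm above the bench, open at +-x. Origin at the centre of its underside, 2 mm above the bench; its floor is 5 mm above the bench. Axes as the rack's. Stays in place
- pocket_terminal: black pocket insert fixed in the delivery rack, in which the green terminal strip stands at the start; all four look alike: 68 mm along x, 47 along y, 2 mm side walls at +-y, tops 14 mm above the bench, open at +-x. Origin at the centre of its underside, 2 mm above the bench; its floor is 5 mm above the bench. Axes as the rack's. Stays in place
- delivery_rack: bare-aluminium tray with four black inserts, holds the parts at the start; 76 mm deep (x), 195 along the row (y), plus a yellow end block 18 long, 12 high at its +y end (robot's left). Fixed; origin on the bench at the row's centre, z up. Four pockets at x = 0, y = +72 (next to yellow), +24, -24, -72 mm, one insert each; lips 6 mm high. Stands before or behind the other rack
- fitting_rack: white plastic rack, empty at the start; 76 mm deep (x), 195 along the row (y), plus a yellow end block 18 long, 12 high at its +y end (robot's left). Fixed; origin on the bench at the row's centre, z up. Four pockets at x = 0, y = +72 (next to yellow), +24, -24, -72 mm, each 45 wide (y), 70 deep (x), floor 5 mm above the bench, dividers 14 high, front and back lips 8 high
There are look-alikes about, which are no part of the job. Leave any pink look-alike of the capacitor alone.

How it is judged:
By the outcome, as a careful person would: the job done as asked, in the order asked, and still so for the second after the job is handed in, with the robot touching nothing.
It also fails if it takes over 109 s, if anything falls off the work surface, if the arm or the gripper's body presses on something with over 40 N, if the wrist force passes 120 N, or if a joint passes its speed limit or range.

### The arm

A 6-joint arm with a two-finger parallel gripper is mounted at the origin on a cart in front of the work surface, level with it; the furniture and walls round the work are solid. World frame = base frame: x ahead of the robot, y to its left, z up, the work surface at z = 0. Lengths are in m, angles in rad, forces in N, time in s.
With the tool pointing down it reaches from about 0.35 to 0.725 m from the base axis. Payload 4.3 kg.
Tool frame: the origin (TCP) lies at the very end of the fingers, on their centre line; the grasp point (between the pads) lies 19 mm behind it; z points along the fingers, y is the direction in which the jaws open and shut (so a half turn about z gives the same grasp; the last joint's range is limited). The gripper opens to 85 mm and grips with 20 to 120 N. Pads are 22 mm wide; open, the fingers measure 114 mm over their backs; the gripper's body (76 mm by 85 mm) begins 54 mm behind the grasp point. The pads swing forward as they close: fully open they stand 13 mm farther back than shut.
Start: joints at [0.998, 0.377, 0.081, 1.274, 0, 1.46], TCP at [0.257, 0.515, 0.231] pointing down, gripper open.
Joint ranges: [-2.72, 2.72], [-0.84, 1.66], [-1.02, 1.22], [-1.77, 2.12], [-1.37, 1.28], [-3.14, 3.14]. Speed limits (rad/s): [2.57, 2.57, 3.14, 3.14, 3.14, 3.14].

### API

Orientations are given as a rotation vector (axis times angle).
In Python, from workcell import robot gives the robot as it stands. The module is installed in compiled form; this text tells all that it offers.
- The arm moves only by the tool jog_arm, never from a script. Its argument "motion" is a list of rows, each an object of numbers: "dx", "dy", "dz": the shift along the world's x, y, z in units of 40 mm (1.0 is 40 mm); "wx", "wy", "wz": the turn, a rotation vector about the world's x, y, z in units of 5 degrees (1.0 is 5 degrees). A call has 1 to 5 rows; each row shifts and turns the commanded pose from where the row before left it; what a row does not reach is not made up. A row lasts 1/10 s, in which the tool goes at most 50 mm and 8.59 degrees, less where a joint would pass 70% of its speed; a pose out of reach is approached as far as the arm can. A call is refused whole if a number of a shift passes 1 or a number of a turn 1, either way. A call with a gripper value outside its range is refused whole. "fingers" is the opening in per cent of the stroke, from 0 (shut) to 100 (fully open), set as the call begins (left out, the last holds). The fingers move at their own pace and stop on an object; the grip force is fixed at half the most. Time passes only in rows, so rows that do not move let the fingers close. It gives the time, the measured TCP pose, the force and the opening at its end, in the units of the state.
- robot.sense(): the state, without advancing time (a new reading comes with each control period).
- robot.grab_frame(name): name is "side" or "top" or "wrist"; returns a dict with "img" (480x640x3 uint8, red, green, blue), "mtx" (3x3 intrinsics, pixels), "k1" (the pictures are not rectified: a ray, as slopes to the right and down, at radius r is drawn at 1 + k1 r^2 times it, then the intrinsics apply), "origin" and "attitude" of the camera in the world; the wrist camera has in their place "hand_eye" (4x4, takes a point from camera to tool coordinates, whose origin is the TCP and whose axes are the flange's). Camera axes: x right, y down, z forward; pixel columns grow to the right and rows downward; lengths in m; the calibration is good to about 2 mm. A picture is of the moment at which its call begins: read the wrist's pose just before it. There is no depth.
- robot.hand_in(): hands the job in, once; it reports no verdict.
The state is a dict: "clock": time; "joint_pos": joint angles; "joint_velocities": joint speeds; "joint_torque": joint torques, N m; "position": TCP position; "orientation": TCP orientation; "contact_force": force on the tool from outside, world axes, zero at the start; "torque": the same for the moment, N m; "opening": finger opening in m.
Only numpy, scipy, OpenCV 4.12 (cv2) and the standard library are available. Lean on these libraries where they do the work, as an engineer would, in place of code of your own. Each camera call takes 0.05 s, during which the arm holds its last target.

## Working session

There is one attempt and no reset: what is moved stays moved. The work goes in short steps, Python scripts to look and compute and a tool call to move; the robot and the scene stay as the last step left them, time stands still between calls to the robot, and variables do not carry over. Pictures are saved under pics/ and viewed, and the job is handed in when it is done.

Besides the shell and the picture viewer there is one more tool, called after "Emit:" by a JSON object that holds its "op" and its "data", one argument or row to a line. jog_arm: Moves the arm, as the interface text tells. Its arguments: {"type":"object","properties":{"motion":{"type":"array","items":{"type":"object","properties":{"dx":{"type":"number"},"dy":{"type":"number"},"dz":{"type":"number"},"wx":{"type":"number"},"wy":{"type":"number"},"wz":{"type":"number"}}}},"fingers":{"type":"number"}},"required":["motion"]}

```bash
mkdir -p pics; cat > h.py <<'E'
import numpy as np, cv2
from workcell import robot
from scipy.spatial.transform import Rotation as R
E
python3 - <<'E'
from h import *
s=robot.sense()
for k,v in s.items(): print(k,np.round(v,4))
for n in ("top","side"):
    f=robot.grab_frame(n); cv2.imwrite(f"pics/{n}0.png",f["img"][:,:,::-1])
    print(n,f["mtx"],f["k1"],f["origin"],f["attitude"])
    np.savez(f"{n}0.npz",**f)
E
```

```text
clock 0.0
joint_pos [ 0.9977  0.3781  0.0796  1.2744 -0.      1.4605]
joint_velocities [-0.0006 -0.0011  0.0012  0.0006 -0.0005  0.0009]
joint_torque [ 9.00000e-04 -4.63599e+01  2.69877e+01  2.08000e-02  2.00000e-04
  0.00000e+00]
position [0.2563 0.514  0.2303]
orientation [-7.2030e-01 -3.0572e+00  3.0000e-03]
contact_force [-0.6732 -0.2888 -0.2733]
torque [-0.0253 -0.0401  0.028 ]
opening 0.0856
top [[443.10254612   0.         315.68408369]
 [  0.         443.10254612 241.85871521]
 [  0.           0.           1.        ]] -0.025742124842587897 [0.47632372 0.03937966 0.8798707 ] [-2.20926055  2.22660432 -0.02560011]
side [[567.4596165    0.         314.30415478]
 [  0.         567.4596165  234.37424416]
 [  0.           0.           1.        ]] -0.15229880130695012 [-0.06586402  0.15159496  0.71209762] [-1.63860435  2.02601552 -0.72480847]
```

View pics/top0.png

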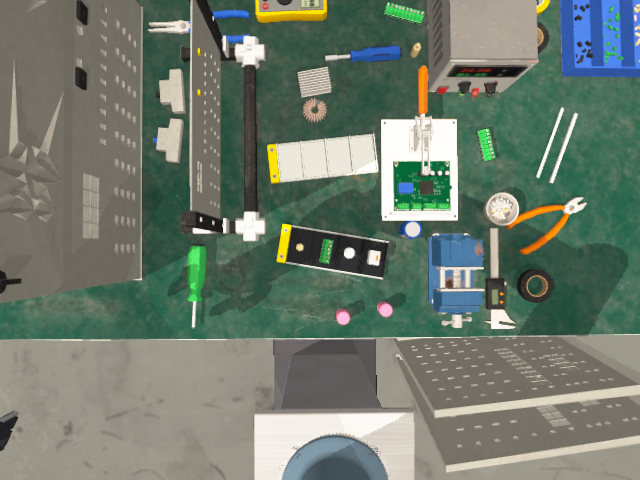

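View pics/side0.png

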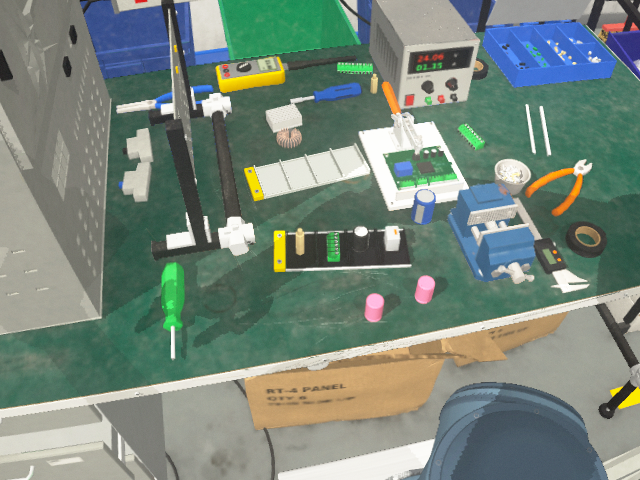

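The delivery order from the yellow end is spacer, terminal, capacitor, relay. Next I'll measure the racks and obstacles.

```bash
cat >> h.py <<'E'
def ray(f,uv):
    K=f["mtx"];k=float(f["k1"]);uv=np.atleast_2d(np.float64(uv))
    p=cv2.undistortPoints(uv.reshape(-1,1,2),K,np.array([k,0,0,0.]))[:,0]
    d=np.c_[p,np.ones(len(p))]
    A=np.array(f["attitude"]); M=R.from_rotvec(A).as_matrix() if A.size==3 else A
    return np.array(f["origin"]),d@M.T
def onz(f,uv,z):
    o,d=ray(f,uv); return o+d*((z-o[2])/d[:,2])[:,None]
def tri(f1,u1,f2,u2):
    o1,d1=ray(f1,u1);o2,d2=ray(f2,u2);out=[]
    for a,b in zip(d1,d2):
        a=a/np.linalg.norm(a);b=b/np.linalg.norm(b)
        s,t=np.linalg.lstsq(np.c_[a,-b],o2-o1,rcond=None)[0]
        p,q=o1+s*a,o2+t*b; out.append(np.r_[(p+q)/2,np.linalg.norm(p-q)])
    return np.array(out)
E
python3 - <<'E'
from h import *
t=np.load("top0.npz");s=np.load("side0.npz")
print("top order racks: deliv corners (z~.006), fit")
print(np.round(onz(t,[[389,241],[386,278],[277,262],[282,225]],.008),3))
print(np.round(onz(t,[[375,134],[378,172],[271,183],[268,145]],.01),3))
print("cabinet bottom corner",np.round(onz(s,[[100,320],[135,475]],0),3), np.round(onz(t,[[141,278]],0),3))
# panel top / bar / white clamps
print("bar clamp",np.round(tri(t,[[250,50],[250,228],[185,222]],s,[[217,106],[237,236],[152,250]]),3))
# crop views
for n,f,(a,b,c,d) in (("t",t,(200,300,240,410)),("s",s,(210,290,260,430))):
    cv2.imwrite(f"pics/{n}c.png",cv2.resize(f["img"][a:b,c:d,::-1],None,fx=4.5,fy=4.5,interpolation=cv2.INTER_CUBIC))
cv2.imwrite("pics/tf.png",cv2.resize(t["img"][0:240,140:300,::-1],None,fx=2.5,fy=2.5,interpolation=cv2.INTER_CUBIC))
cv2.imwrite("pics/sf.png",cv2.resize(s["img"][0:280,80:300,::-1],None,fx=2,fy=2,interpolation=cv2.INTER_CUBIC))
f=robot.grab_frame("wrist"); cv2.imwrite("pics/w0.png",f["img"][:,:,::-1]); print(f["hand_eye"],f["mtx"],f["k1"])
E
```

```text
top order racks: deliv corners (z~.006), fit
[[ 0.49  -0.112  0.008]
 [ 0.417 -0.106  0.008]
 [ 0.45   0.109  0.008]
 [ 0.523  0.098  0.008]]
[[ 0.702 -0.087  0.01 ]
 [ 0.626 -0.092  0.01 ]
 [ 0.606  0.119  0.01 ]
 [ 0.681  0.125  0.01 ]]
cabinet bottom corner [[0.42  0.381 0.   ]
 [0.178 0.335 0.   ]] [[0.42 0.38 0.  ]]
bar clamp [[0.868 0.159 0.017 0.   ]
 [0.517 0.159 0.025 0.   ]
 [0.531 0.293 0.007 0.007]]
[[-4.38236660e-04 -9.62394733e-01 -2.71654535e-01  6.99000565e-02]
 [ 9.99999886e-01 -4.73732333e-04  6.50859425e-05  6.70633764e-04]
 [-1.91329905e-04 -2.71654476e-01  9.62394830e-01 -1.42583286e-01]
 [ 0.00000000e+00  0.00000000e+00  0.00000000e+00  1.00000000e+00]] [[401.46480782   0.         319.8881096 ]
 [  0.         401.46480782 241.5670773 ]
 [  0.           0.           1.        ]] -0.08105939147313578
```

View pics/sf.png

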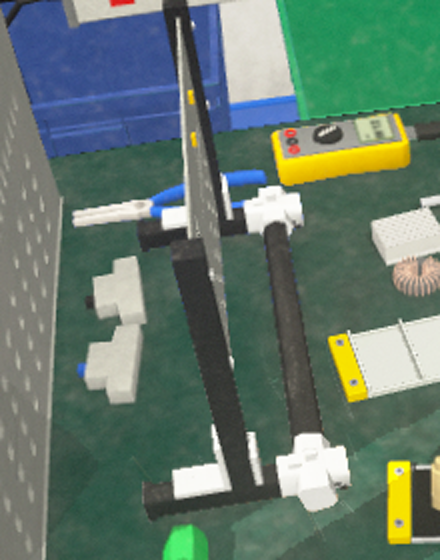

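View pics/tc.png

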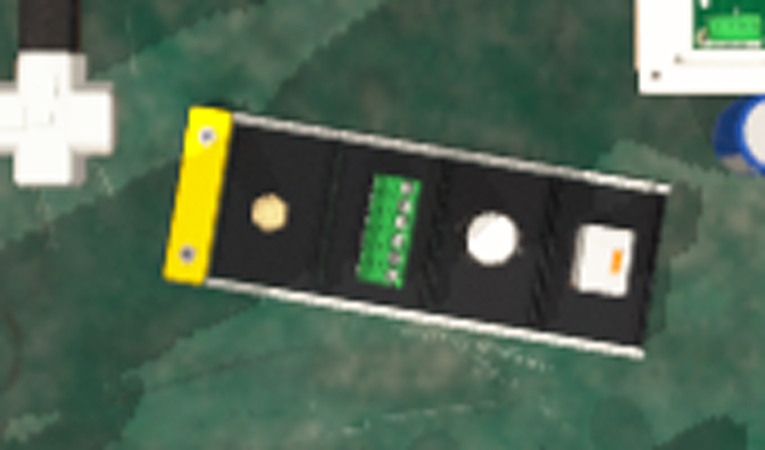

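View pics/sc.png

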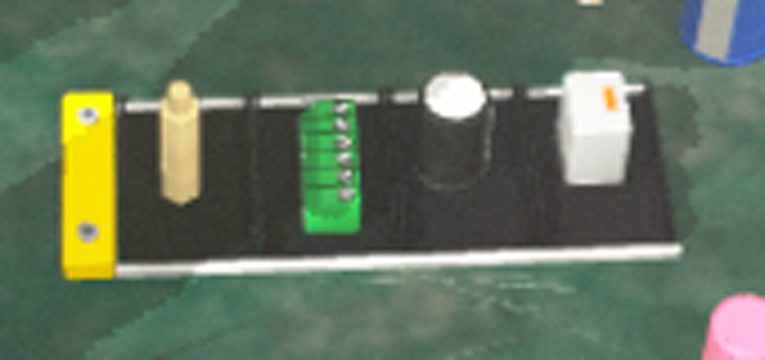

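View pics/w0.png

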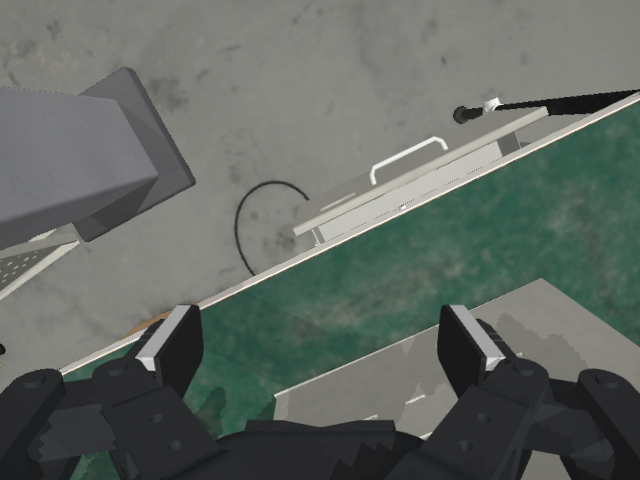

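View pics/tf.png

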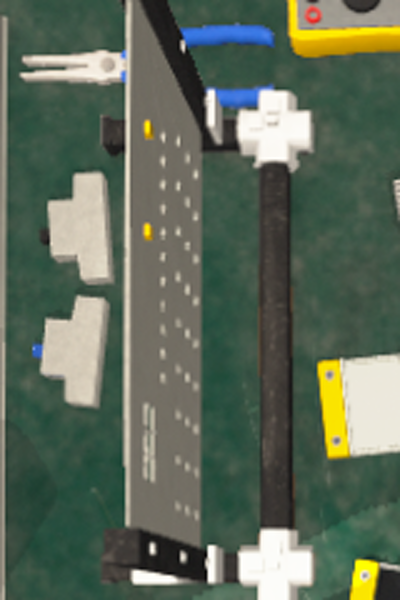

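The racks' yaws come out at about -9° (delivery) and +5.5° (fitting), and their outlines match the given sizes. The cabinet's near corner is at (0.42, 0.38), so I'll swing in at a small radius to pass it.

Emit:
{"op": "jog_arm", "data": {
  "motion": [
    {"dy": -1,"wz": -1},
    {"dy": -1,"wz": -1},
    {"dy": -1,"wz": -1},
    {"dy": -1,"wz": -1},
    {"dy": -1,"wz": -1}
  ],
  "fingers": 100
}}

```text
invalid input at $.motion[0]: expected keys dx, dy, dz, wx, wy, wz
```

Emit:
{"op": "jog_arm", "data": {
  "motion": [
    {"dx": 0.5,"dy": -1,"wz": -1},
    {"dx": 0.5,"dy": -1,"wz": -1},
    {"dx": 0.5,"dy": -1,"wz": -1},
    {"dx": 0.6,"dy": -1,"wz": -1},
    {"dx": 0.6,"dy": -1,"wz": -1}
  ]
}}

```text
invalid input at $.motion[0]: expected keys dx, dy, dz, wx, wy, wz
```

Emit:
{"op": "jog_arm", "data": {
  "motion": [
    {"dx": 0.5,"dy": -0.7,"wz": -0.9},
    {"dx": 0.5,"dy": -0.7,"wz": -0.9},
    {"dx": 0.5,"dy": -0.7,"wz": -0.9},
    {"dx": 0.6,"dy": -0.7,"wz": -0.9},
    {"dx": 0.6,"dy": -0.6,"wz": -0.9}
  ]
}}

```text
invalid input at $.motion[0]: expected keys dx, dy, dz, wx, wy, wz
```

All six keys are required in every row.

Emit:
{"op": "jog_arm", "data": {
  "motion": [
    {"dx": 0,"dy": -1,"dz": 0,"wx": 0,"wy": 0,"wz": -1},
    {"dx": 0,"dy": -1,"dz": 0,"wx": 0,"wy": 0,"wz": -1},
    {"dx": 0,"dy": -1,"dz": 0,"wx": 0,"wy": 0,"wz": -1},
    {"dx": 0,"dy": -1,"dz": 0,"wx": 0,"wy": 0,"wz": -1},
    {"dx": 0,"dy": -1,"dz": 0,"wx": 0,"wy": 0,"wz": -1}
  ],
  "fingers": 100
}}

```text
clock: 0.65
position: [0.2563, 0.3129, 0.231]
orientation: [1.37, 2.827, -0.001]
contact_force: [0.7, 0.1, 0.8]
opening: 0.0857
```

Emit:
{"op": "jog_arm", "data": {
  "motion": [
    {"dx": 0.5,"dy": -1,"dz": 0,"wx": 0,"wy": 0,"wz": -1},
    {"dx": 0.5,"dy": -1,"dz": 0,"wx": 0,"wy": 0,"wz": -1},
    {"dx": 0.5,"dy": -1,"dz": 0,"wx": 0,"wy": 0,"wz": -1},
    {"dx": 0.6,"dy": -1,"dz": 0,"wx": 0,"wy": 0,"wz": -1},
    {"dx": 0.6,"dy": -1,"dz": 0,"wx": 0,"wy": 0,"wz": -1}
  ]
}}

```text
clock: 1.15
position: [0.365, 0.1128, 0.2314]
orientation: [1.949, 2.463, 0.001]
contact_force: [1.4, 0.3, -0.2]
opening: 0.0852
```

Emit:
{"op": "jog_arm", "data": {
  "motion": [
    {"dx": 0.5,"dy": -0.7,"dz": 0,"wx": 0,"wy": 0,"wz": -0.9},
    {"dx": 0.5,"dy": -0.7,"dz": 0,"wx": 0,"wy": 0,"wz": -0.9},
    {"dx": 0.5,"dy": -0.7,"dz": 0,"wx": 0,"wy": 0,"wz": -0.9},
    {"dx": 0.6,"dy": -0.7,"dz": 0,"wx": 0,"wy": 0,"wz": -0.9},
    {"dx": 0.6,"dy": -0.6,"dz": 0,"wx": 0,"wy": 0,"wz": -0.9}
  ]
}}

```text
clock: 1.65
position: [0.4732, -0.023, 0.2311]
orientation: [-2.393, -2.035, 0.0]
contact_force: [-0.6, 1.1, 0.4]
opening: 0.0856
```

```bash
cat >> h.py <<'E'
def wrist():
    s=robot.sense(); f=robot.grab_frame("wrist")
    T=np.eye(4);T[:3,:3]=R.from_rotvec(s["orientation"]).as_matrix();T[:3,3]=s["position"]
    C=T@np.array(f["hand_eye"]); f["origin"]=C[:3,3]; f["attitude"]=C[:3,:3]; return s,f
def shot(name):
    s,f=wrist(); cv2.imwrite(f"pics/{name}.png",f["img"][:,:,::-1])
    np.savez(f"{name}.npz",img=f["img"],mtx=f["mtx"],k1=f["k1"],origin=f["origin"],attitude=f["attitude"])
    y=R.from_rotvec(s["orientation"]).as_matrix()[:,1]; print(s["position"],"jaw deg",np.degrees(np.arctan2(y[1],y[0])),"grip z",s["opening"])
    return f
E
python3 -c "
from h import *
shot('w1')"
```

```text
[ 0.47319175 -0.02301478  0.23110776] jaw deg -9.260506165781267 grip z 0.08561569457790265
```

View pics/w1.png

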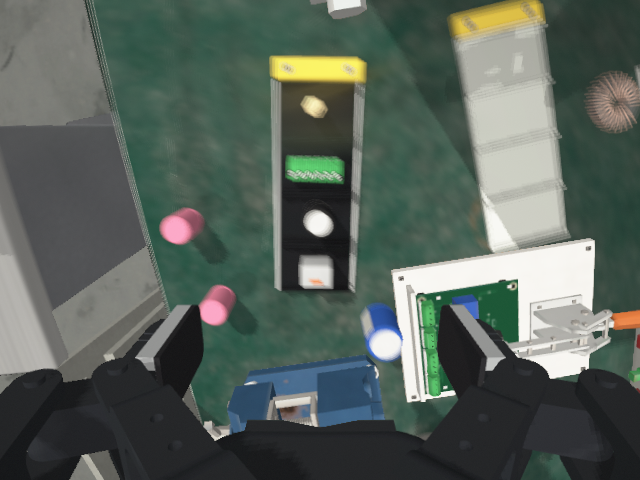

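```bash
python3 - <<'E'
from h import *
f=np.load("w1.npz");im=f["img"]
cv2.imwrite("pics/w1a.png",cv2.resize(im[45:300,255:385,::-1],None,fx=2.35*1.3,fy=2.35,interpolation=cv2.INTER_CUBIC))
cv2.imwrite("pics/w1b.png",cv2.resize(im[0:260,440:580,::-1],None,fx=2.3*1.3,fy=2.3,interpolation=cv2.INTER_CUBIC))
E
```

```text
(no output)
```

View pics/w1a.png

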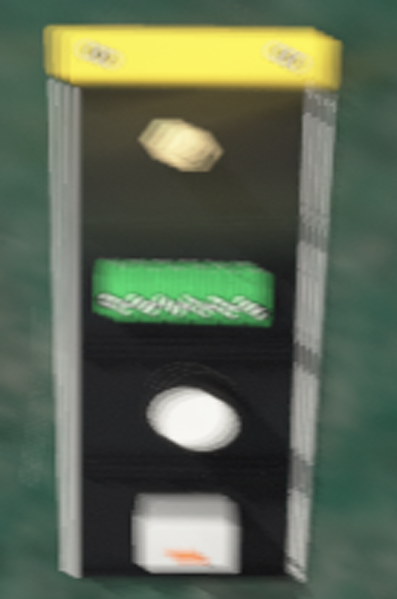

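View pics/w1b.png

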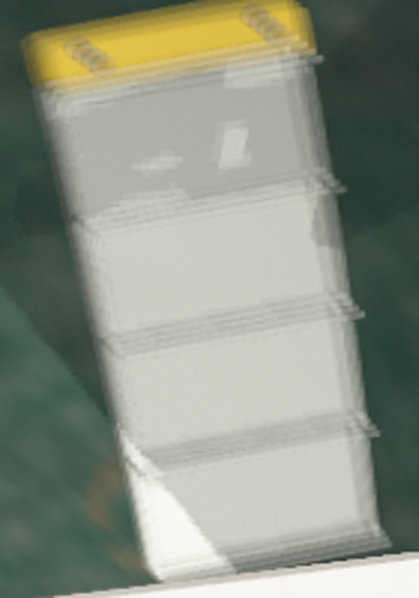

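The picture is motion-blurred, so I'll retake it with the arm at rest.

```bash
python3 - <<'E'
from h import *
f=shot('w2')
im=f["img"]
cv2.imwrite("pics/w2a.png",cv2.resize(im[45:300,255:385,::-1],None,fx=4,fy=2.35,interpolation=cv2.INTER_CUBIC))
cv2.imwrite("pics/w2b.png",cv2.resize(im[0:260,440:580,::-1],None,fx=4,fy=2.3,interpolation=cv2.INTER_CUBIC))
E
```

```text
[ 0.47725596 -0.02637355  0.23093237] jaw deg -9.545105101737674 grip z 0.08526468151982275
```

View pics/w2a.png

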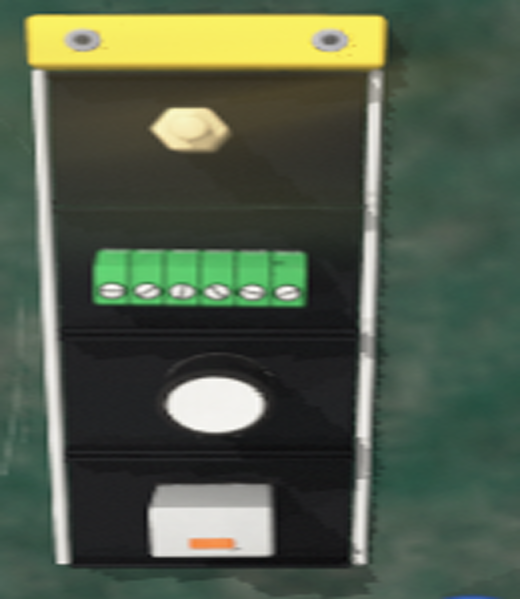

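View pics/w2b.png

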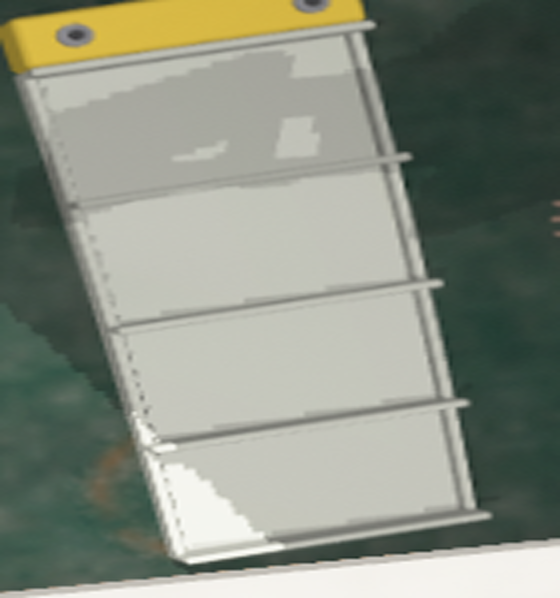

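```bash
python3 - <<'E'
from h import *
f=np.load("w2.npz")
A=lambda p:np.array(p)/[4,2.35]+[255,45]
B=lambda p:np.array(p)/[4,2.3]+[440,0]
def rack(name,pts,z,loc):
    P=onz(f,pts,z)[:,:2]; loc=np.array(loc)
    Pc,lc=P.mean(0),loc.mean(0); H=(loc-lc).T@(P-Pc)
    th=np.arctan2(H[0,1]-H[1,0],H[0,0]+H[1,1]); c,s=np.cos(th),np.sin(th); M=np.array([[c,-s],[s,c]])
    o=Pc-M@lc; print(name,"origin",o.round(4),"yaw",np.degrees(th).round(2)); print("resid mm",((loc@M.T+o-P)*1000).round(1).tolist()); 
    for i,y in enumerate((.072,.024,-.024,-.072)): print("  pocket",i+1,(o+M@[0,y]).round(4))
    return o,M
# delivery: yellow top screw corners z=.012 outer; lip ends
o,M=rack("deliv",np.array([A((28,15)),A((385,15))]+[A((57,563)),A((367,563))]),np.array([.012,.012,.006,.006]) if 0 else .009,[[-.038,.1155],[.038,.1155],[-.038,-.0975],[.038,-.0975]])
P={}
P["spacer"]=onz(f,A((201,127)),.059)[0]
c=onz(f,[A((150,503)),A((272,503)),A((272,557)),A((150,557))],.043); P["relay"]=c.mean(0); print("relay sides",np.linalg.norm(np.diff(c,axis=0),axis=1).round(4), np.degrees(np.arctan2(*(c[1]-c[0])[1::-1])))
P["cap"]=onz(f,A((216,405)),.045)[0]
c=onz(f,[A((165,405)),A((267,405))],.045); print("cap dia",np.linalg.norm(c[1]-c[0]))
c=onz(f,[A((97,250)),A((305,250)),A((307,306)),A((93,304))],.022); P["term"]=c.mean(0); print("term sides",np.linalg.norm(np.diff(c,axis=0),axis=1).round(4), np.degrees(np.arctan2(*(c[2]-c[3])[1::-1])))
for k,v in P.items(): print(k,v.round(4),"rack-local mm",(M.T@(v[:2]-o)*1000).round(1))
h=onz(f,[A((150,130)),A((230,130))],.04); print("hex corner",h.round(4),np.degrees(np.arctan2(*(h[1]-h[0])[1::-1])))
# fitting: divider tops at z .014: right ends and bottom corner. dividers at y=+48,0? use walls
rack("fit",np.array([B((70,208)),B((110,330)),B((145,451)),B((410,156)),B((441,283)),B((468,403))]),.014,[[-.038,.048],[-.038,0],[-.038,-.048],[.038,.048],[.038,0],[.038,-.048]])
t=np.load("top0.npz")
E
```

```text
deliv origin [ 0.4692 -0.0055] yaw -9.67
resid mm [[-0.1, 1.0], [0.4, 1.0], [-0.4, -0.9], [0.0, -1.1]]
  pocket 1 [0.4813 0.0655]
  pocket 2 [0.4732 0.0182]
  pocket 3 [ 0.4652 -0.0292]
  pocket 4 [ 0.4571 -0.0765]
relay sides [0.0264 0.0213 0.0269] -9.628579991946564
cap dia 0.021326033319303443
term sides [0.0447 0.0204 0.0466] -10.560889321408004
spacer [0.4815 0.0654 0.059 ] rack-local mm [ 0.2 72. ]
relay [ 0.4583 -0.0743  0.043 ] rack-local mm [  0.8 -69.6]
cap [ 0.4678 -0.0271  0.045 ] rack-local mm [  2.2 -21.5]
term [0.4714 0.0158 0.022 ] rack-local mm [-1.4 21.3]
hex corner [[0.471  0.0675 0.04  ]
 [0.4866 0.0649 0.04  ]] -9.697436490930048
fit origin [0.6539 0.012 ] yaw 5.69
resid mm [[0.6, 0.9], [0.5, -0.8], [0.7, -0.1], [-0.4, -0.1], [-0.5, 0.0], [-0.9, 0.1]]
  pocket 1 [0.6468 0.0836]
  pocket 2 [0.6516 0.0359]
  pocket 3 [ 0.6563 -0.0119]
  pocket 4 [ 0.6611 -0.0597]
```

Measurements agree with the given sizes, and residuals are about 1 mm or less. I'll take the relay first, from delivery pocket 4 to fitting pocket 1.

Emit:
{"op": "jog_arm", "data": {
  "motion": [
    {"dx": -0.25,"dy": -0.6,"dz": -0.8,"wx": 0,"wy": 0,"wz": 0},
    {"dx": -0.25,"dy": -0.6,"dz": -1,"wx": 0,"wy": 0,"wz": 0},
    {"dx": 0,"dy": 0,"dz": -1,"wx": 0,"wy": 0,"wz": 0},
    {"dx": 0,"dy": 0,"dz": -0.9,"wx": 0,"wy": 0,"wz": 0},
    {"dx": 0,"dy": 0,"dz": -0.6,"wx": 0,"wy": 0,"wz": 0}
  ],
  "fingers": 60
}}

```text
clock: 2.25
position: [0.4502, -0.0685, 0.0568]
orientation: [-2.386, -2.038, 0.003]
contact_force: [-0.1, -0.2, -0.5]
opening: 0.0515
```

Emit:
{"op": "jog_arm", "data": {
  "motion": [
    {"dx": 0,"dy": 0,"dz": -0.5,"wx": 0,"wy": 0,"wz": 0},
    {"dx": 0,"dy": 0,"dz": -0.45,"wx": 0,"wy": 0,"wz": 0},
    {"dx": 0,"dy": 0,"dz": 0,"wx": 0,"wy": 0,"wz": 0}
  ]
}}

```text
clock: 2.55
position: [0.4497, -0.0681, 0.0192]
orientation: [-2.384, -2.038, 0.004]
contact_force: [-1.4, 0.1, -0.3]
opening: 0.0512
```

Emit:
{"op": "jog_arm", "data": {
  "motion": [
    {"dx": 0.1,"dy": -0.14,"dz": 0,"wx": 0,"wy": 0,"wz": 0},
    {"dx": 0,"dy": 0,"dz": 0,"wx": 0,"wy": 0,"wz": 0},
    {"dx": 0,"dy": 0,"dz": 0,"wx": 0,"wy": 0,"wz": 0}
  ]
}}

```text
clock: 2.85
position: [0.458, -0.0755, 0.0225]
orientation: [2.388, 2.038, 0.002]
contact_force: [0.3, 0.2, 0.2]
opening: 0.0514
```

```bash
python3 - <<'E'
from h import *
for i in range(3):
    shot('w3_%d'%i)
E
```

```text
[ 0.45804958 -0.07553202  0.02249609] jaw deg -9.023660651984024 grip z 0.0514026143059922
[ 0.45773503 -0.07537149  0.0223259 ] jaw deg -9.018235944547637 grip z 0.051052235333814706
[ 0.45746754 -0.07527883  0.02214983] jaw deg -9.017184859369175 grip z 0.051212249125827426
```

View pics/w3_0.png

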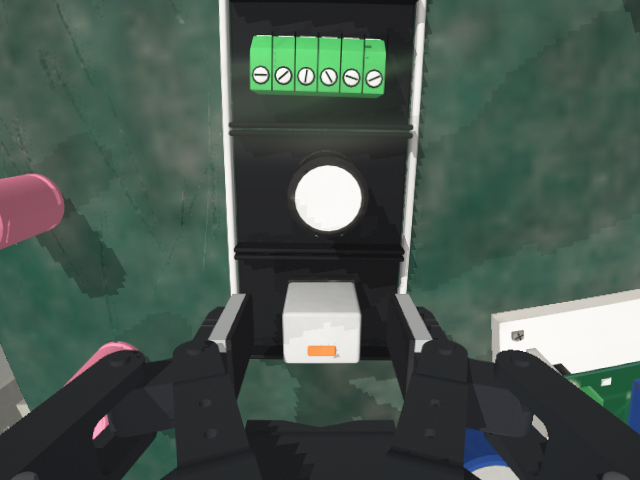

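The relay sits centred between the pads, so I'll close.

Emit:
{"op": "jog_arm", "data": {
  "motion": [
    {"dx": 0,"dy": 0,"dz": 0,"wx": 0,"wy": 0,"wz": 0},
    {"dx": 0,"dy": 0,"dz": 0,"wx": 0,"wy": 0,"wz": 0},
    {"dx": 0,"dy": 0,"dz": 0,"wx": 0,"wy": 0,"wz": 0},
    {"dx": 0,"dy": 0,"dz": 0,"wx": 0,"wy": 0,"wz": 0},
    {"dx": 0,"dy": 0,"dz": 0,"wx": 0,"wy": 0,"wz": 0}
  ],
  "fingers": 0
}}

```text
clock: 3.5
position: [0.4571, -0.0751, 0.0218]
orientation: [2.389, 2.04, 0.001]
contact_force: [-1.1, -0.1, 5.4]
opening: 0.0267
```

Emit:
{"op": "jog_arm", "data": {
  "motion": [
    {"dx": 0,"dy": 0,"dz": 0.3,"wx": 0,"wy": 0,"wz": 0},
    {"dx": 0,"dy": 0,"dz": 0.6,"wx": 0,"wy": 0,"wz": 0},
    {"dx": 0,"dy": 0,"dz": 0.7,"wx": 0,"wy": 0,"wz": 0},
    {"dx": 0,"dy": 0,"dz": 0.7,"wx": 0,"wy": 0,"wz": 0},
    {"dx": 0.3,"dy": 0.2,"dz": 0.4,"wx": 0,"wy": 0,"wz": 0.3}
  ]
}}

```text
clock: 4.0
position: [0.4683, -0.0675, 0.131]
orientation: [2.362, 2.07, -0.0]
contact_force: [0.8, -0.8, -0.9]
opening: 0.0271
```

Emit:
{"op": "jog_arm", "data": {
  "motion": [
    {"dx": 0.6,"dy": 0.5,"dz": 0.2,"wx": 0,"wy": 0,"wz": 0.5},
    {"dx": 0.8,"dy": 0.7,"dz": 0,"wx": 0,"wy": 0,"wz": 0.5},
    {"dx": 0.8,"dy": 0.7,"dz": 0,"wx": 0,"wy": 0,"wz": 0.5},
    {"dx": 0.8,"dy": 0.7,"dz": 0,"wx": 0,"wy": 0,"wz": 0.5},
    {"dx": 0.7,"dy": 0.6,"dz": 0,"wx": 0,"wy": 0,"wz": 0.5}
  ]
}}

```text
clock: 4.5
position: [0.6177, 0.0626, 0.1367]
orientation: [-2.12, -2.318, 0.0]
contact_force: [0.4, 0.1, -0.3]
opening: 0.027
```

Emit:
{"op": "jog_arm", "data": {
  "motion": [
    {"dx": 0.5,"dy": 0.4,"dz": 0,"wx": 0,"wy": 0,"wz": 0.2},
    {"dx": 0.25,"dy": 0.15,"dz": 0,"wx": 0,"wy": 0,"wz": 0},
    {"dx": 0,"dy": 0,"dz": 0,"wx": 0,"wy": 0,"wz": 0},
    {"dx": 0,"dy": 0,"dz": 0,"wx": 0,"wy": 0,"wz": 0}
  ]
}}

```text
clock: 4.9
position: [0.646, 0.0828, 0.1366]
orientation: [-2.102, -2.334, 0.002]
contact_force: [-1.0, -1.5, 0.1]
opening: 0.0268
```

```bash
python3 - <<'E'
from h import *
shot('w4')
E
```

```text
[0.64596776 0.08277471 0.13655307] jaw deg 5.992008342376378 grip z 0.026832965906200715
```

View pics/w4.png

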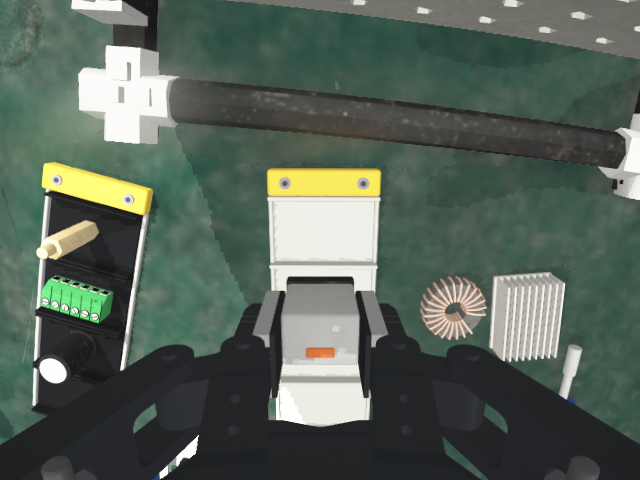

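```bash
python3 - <<'E'
from h import *
f=np.load("w4.npz")
print(onz(f,[[268,172],[380,170]],.012).round(4)) # yellow outer edge, local y .1155
d=onz(f,[[270,264],[377,264]],.014).round(4);print(d,d.mean(0)) # divider 1/2 local y .048
o=np.array([.6539,.012]);th=np.radians(5.69)
for y in (.1155,.048): print(o+y*np.array([-np.sin(th),np.cos(th)]))
E
```

```text
[[0.6067 0.1213 0.012 ]
 [0.6802 0.1304 0.012 ]]
[[0.6128 0.0581 0.014 ]
 [0.6871 0.0659 0.014 ]] [0.64995 0.062   0.014  ]
[0.64244863 0.12693092]
[0.64914099 0.0597635 ]
```

The rack checks within 2 mm from this second view. Lowering the relay into pocket 1.

Emit:
{"op": "jog_arm", "data": {
  "motion": [
    {"dx": 0,"dy": 0,"dz": -0.5,"wx": 0,"wy": 0,"wz": 0},
    {"dx": 0,"dy": 0,"dz": -0.8,"wx": 0,"wy": 0,"wz": 0},
    {"dx": 0,"dy": 0,"dz": -0.7,"wx": 0,"wy": 0,"wz": 0},
    {"dx": 0,"dy": 0,"dz": -0.4,"wx": 0,"wy": 0,"wz": 0},
    {"dx": 0,"dy": 0,"dz": -0.25,"wx": 0,"wy": 0,"wz": 0}
  ]
}}

```text
clock: 5.45
position: [0.6445, 0.0821, 0.0296]
orientation: [-2.102, -2.331, 0.004]
contact_force: [-1.1, -0.1, -0.7]
opening: 0.027
```

Emit:
{"op": "jog_arm", "data": {
  "motion": [
    {"dx": 0,"dy": 0,"dz": -0.13,"wx": 0,"wy": 0,"wz": 0},
    {"dx": 0,"dy": 0,"dz": -0.08,"wx": 0,"wy": 0,"wz": 0},
    {"dx": 0,"dy": 0,"dz": 0,"wx": 0,"wy": 0,"wz": 0},
    {"dx": 0,"dy": 0,"dz": 0,"wx": 0,"wy": 0,"wz": 0}
  ]
}}

```text
clock: 5.85
position: [0.6475, 0.0829, 0.024]
orientation: [2.102, 2.333, 0.002]
contact_force: [-0.5, 0.6, 0.1]
opening: 0.0266
```

Emit:
{"op": "jog_arm", "data": {
  "motion": [
    {"dx": 0,"dy": 0,"dz": -0.04,"wx": 0,"wy": 0,"wz": 0},
    {"dx": 0,"dy": 0,"dz": 0,"wx": 0,"wy": 0,"wz": 0},
    {"dx": 0,"dy": 0,"dz": 0,"wx": 0,"wy": 0,"wz": 0}
  ]
}}

```text
clock: 6.15
position: [0.6473, 0.083, 0.0218]
orientation: [2.102, 2.334, 0.001]
contact_force: [-0.3, 0.5, 1.2]
opening: 0.0266
```

Emit:
{"op": "jog_arm", "data": {
  "motion": [
    {"dx": 0,"dy": 0,"dz": 0,"wx": 0,"wy": 0,"wz": 0},
    {"dx": 0,"dy": 0,"dz": 0,"wx": 0,"wy": 0,"wz": 0},
    {"dx": 0,"dy": 0,"dz": 0,"wx": 0,"wy": 0,"wz": 0},
    {"dx": 0,"dy": 0,"dz": 0,"wx": 0,"wy": 0,"wz": 0}
  ],
  "fingers": 60
}}

```text
clock: 6.55
position: [0.6466, 0.0829, 0.0212]
orientation: [-2.102, -2.334, 0.0]
contact_force: [-1.0, -0.0, 0.6]
opening: 0.0513
```

```bash
python3 - <<'E'
from h import *
f=np.load("w3_2.npz")
print("cap",onz(f,[[329,198]],.045).round(4))
print("term",onz(f,[[251,36],[385,39],[385,97],[249,91]],.022).round(4),onz(f,[[251,36],[385,39],[385,97],[249,91]],.022).mean(0).round(4))
print("relay",onz(f,[[284,308],[359,308],[359,362],[285,362]],.043).mean(0).round(4))
E
```

```text
cap [[ 0.4671 -0.0265  0.045 ]]
term [[0.4499 0.0272 0.022 ]
 [0.4935 0.0193 0.022 ]
 [0.4911 0.0009 0.022 ]
 [0.4459 0.0101 0.022 ]] [0.4701 0.0144 0.022 ]
relay [ 0.4576 -0.073   0.043 ]
```

Emit:
{"op": "jog_arm", "data": {
  "motion": [
    {"dx": 0,"dy": 0,"dz": 0.5,"wx": 0,"wy": 0,"wz": 0},
    {"dx": 0,"dy": 0,"dz": 0.8,"wx": 0,"wy": 0,"wz": 0},
    {"dx": 0,"dy": 0,"dz": 0.8,"wx": 0,"wy": 0,"wz": 0},
    {"dx": -0.5,"dy": -0.3,"dz": 0.6,"wx": 0,"wy": 0,"wz": -0.4},
    {"dx": -0.7,"dy": -0.4,"dz": 0.2,"wx": 0,"wy": 0,"wz": -0.5}
  ]
}}

```text
clock: 7.05
position: [0.6015, 0.0551, 0.1406]
orientation: [2.189, 2.246, 0.008]
contact_force: [-0.4, -0.4, 0.6]
opening: 0.0513
```

Emit:
{"op": "jog_arm", "data": {
  "motion": [
    {"dx": -0.9,"dy": -0.55,"dz": 0,"wx": 0,"wy": 0,"wz": -0.6},
    {"dx": -0.9,"dy": -0.55,"dz": 0,"wx": 0,"wy": 0,"wz": -0.6},
    {"dx": -0.75,"dy": -0.5,"dz": 0,"wx": 0,"wy": 0,"wz": -0.6},
    {"dx": -0.5,"dy": -0.3,"dz": 0,"wx": 0,"wy": 0,"wz": -0.4},
    {"dx": -0.24,"dy": -0.16,"dz": -0.1,"wx": 0,"wy": 0,"wz": 0}
  ]
}}

```text
clock: 7.55
position: [0.4655, -0.0282, 0.1336]
orientation: [2.399, 2.028, -0.0]
contact_force: [0.1, 0.1, -0.3]
opening: 0.0509
```

Emit:
{"op": "jog_arm", "data": {
  "motion": [
    {"dx": 0,"dy": 0,"dz": -0.5,"wx": 0,"wy": 0,"wz": 0},
    {"dx": 0,"dy": 0,"dz": -0.5,"wx": 0,"wy": 0,"wz": 0},
    {"dx": 0,"dy": 0,"dz": 0,"wx": 0,"wy": 0,"wz": 0}
  ]
}}

```text
clock: 7.85
position: [0.4655, -0.027, 0.0911]
orientation: [-2.395, -2.028, 0.004]
contact_force: [-0.7, 0.2, 0.0]
opening: 0.051
```

Lateral position is within 2 mm. Descending onto the capacitor.

Emit:
{"op": "jog_arm", "data": {
  "motion": [
    {"dx": 0,"dy": 0,"dz": -0.6,"wx": 0,"wy": 0,"wz": 0},
    {"dx": 0,"dy": 0,"dz": -0.6,"wx": 0,"wy": 0,"wz": 0},
    {"dx": 0,"dy": 0,"dz": -0.4,"wx": 0,"wy": 0,"wz": 0},
    {"dx": 0,"dy": 0,"dz": -0.2,"wx": 0,"wy": 0,"wz": 0},
    {"dx": 0,"dy": 0,"dz": 0,"wx": 0,"wy": 0,"wz": 0}
  ]
}}

```text
clock: 8.35
position: [0.467, -0.0272, 0.0209]
orientation: [-2.397, -2.03, 0.001]
contact_force: [-0.8, -0.0, 0.2]
opening: 0.0514
```

Emit:
{"op": "jog_arm", "data": {
  "motion": [
    {"dx": 0,"dy": 0,"dz": 0,"wx": 0,"wy": 0,"wz": 0},
    {"dx": 0,"dy": 0,"dz": 0,"wx": 0,"wy": 0,"wz": 0},
    {"dx": 0,"dy": 0,"dz": 0,"wx": 0,"wy": 0,"wz": 0},
    {"dx": 0,"dy": 0,"dz": 0,"wx": 0,"wy": 0,"wz": 0},
    {"dx": 0,"dy": 0,"dz": 0,"wx": 0,"wy": 0,"wz": 0}
  ],
  "fingers": 0
}}

```text
clock: 8.85
position: [0.4685, -0.0277, 0.0226]
orientation: [2.396, 2.028, 0.003]
contact_force: [-0.1, 0.6, 6.7]
opening: 0.0242
```

Emit:
{"op": "jog_arm", "data": {
  "motion": [
    {"dx": 0,"dy": 0,"dz": 0.3,"wx": 0,"wy": 0,"wz": 0},
    {"dx": 0,"dy": 0,"dz": 0.6,"wx": 0,"wy": 0,"wz": 0},
    {"dx": 0,"dy": 0,"dz": 0.7,"wx": 0,"wy": 0,"wz": 0},
    {"dx": 0,"dy": 0,"dz": 0.7,"wx": 0,"wy": 0,"wz": 0},
    {"dx": 0.3,"dy": 0.1,"dz": 0.4,"wx": 0,"wy": 0,"wz": 0.3}
  ]
}}

```text
clock: 9.35
position: [0.479, -0.0237, 0.1317]
orientation: [2.37, 2.06, 0.001]
contact_force: [0.6, 0.4, -0.6]
opening: 0.0247
```

Emit:
{"op": "jog_arm", "data": {
  "motion": [
    {"dx": 0.6,"dy": 0.2,"dz": 0.2,"wx": 0,"wy": 0,"wz": 0.5},
    {"dx": 0.8,"dy": 0.3,"dz": 0,"wx": 0,"wy": 0,"wz": 0.5},
    {"dx": 0.8,"dy": 0.3,"dz": 0,"wx": 0,"wy": 0,"wz": 0.5},
    {"dx": 0.8,"dy": 0.3,"dz": 0,"wx": 0,"wy": 0,"wz": 0.5},
    {"dx": 0.7,"dy": 0.2,"dz": 0,"wx": 0,"wy": 0,"wz": 0.5}
  ]
}}

```text
clock: 9.85
position: [0.6286, 0.0294, 0.1375]
orientation: [2.13, 2.309, 0.001]
contact_force: [-0.8, -0.3, -0.2]
opening: 0.0248
```

Emit:
{"op": "jog_arm", "data": {
  "motion": [
    {"dx": 0.4,"dy": 0.13,"dz": 0,"wx": 0,"wy": 0,"wz": 0.24},
    {"dx": 0.2,"dy": 0.05,"dz": 0,"wx": 0,"wy": 0,"wz": 0},
    {"dx": 0,"dy": 0,"dz": -0.3,"wx": 0,"wy": 0,"wz": 0},
    {"dx": 0,"dy": 0,"dz": -0.6,"wx": 0,"wy": 0,"wz": 0},
    {"dx": 0,"dy": 0,"dz": -0.4,"wx": 0,"wy": 0,"wz": 0}
  ]
}}

```text
clock: 10.35
position: [0.6491, 0.0354, 0.0833]
orientation: [-2.108, -2.327, 0.003]
contact_force: [0.4, 0.5, 0.0]
opening: 0.0247
```

```bash
python3 - <<'E'
from h import *
shot('w5')
E
```

```text
[0.64913477 0.03537781 0.08332906] jaw deg 5.637078975353983 grip z 0.024657662566613673
```

View pics/w5.png

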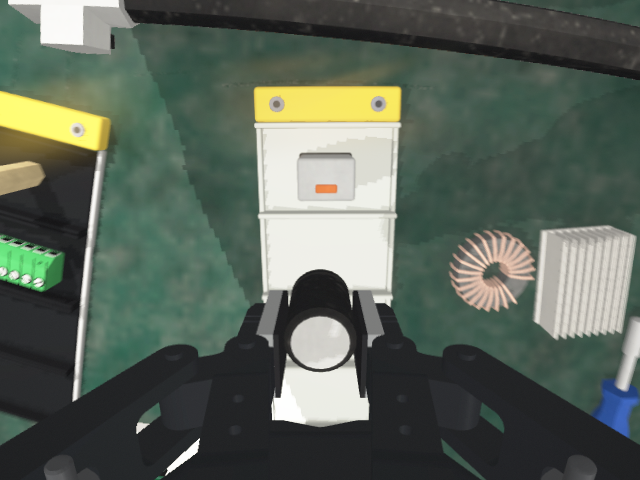

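The relay stands upright in pocket 1 (image 326, 178), and the capacitor is held upright. Lowering it into pocket 2.

Emit:
{"op": "jog_arm", "data": {
  "motion": [
    {"dx": 0.02,"dy": 0,"dz": -0.6,"wx": 0,"wy": 0,"wz": 0},
    {"dx": 0,"dy": 0,"dz": -0.45,"wx": 0,"wy": 0,"wz": 0},
    {"dx": 0,"dy": 0,"dz": -0.3,"wx": 0,"wy": 0,"wz": 0},
    {"dx": 0,"dy": 0,"dz": -0.12,"wx": 0,"wy": 0,"wz": 0},
    {"dx": 0,"dy": 0,"dz": -0.06,"wx": 0,"wy": 0,"wz": 0}
  ]
}}

```text
clock: 10.9
position: [0.6514, 0.0356, 0.024]
orientation: [-2.109, -2.328, 0.001]
contact_force: [0.0, -0.3, -0.3]
opening: 0.0251
```

Emit:
{"op": "jog_arm", "data": {
  "motion": [
    {"dx": 0,"dy": 0,"dz": -0.03,"wx": 0,"wy": 0,"wz": 0},
    {"dx": 0,"dy": 0,"dz": 0,"wx": 0,"wy": 0,"wz": 0},
    {"dx": 0,"dy": 0,"dz": 0,"wx": 0,"wy": 0,"wz": 0}
  ]
}}

```text
clock: 11.2
position: [0.6526, 0.0357, 0.0237]
orientation: [2.108, 2.328, 0.002]
contact_force: [-0.4, -0.4, -0.3]
opening: 0.0244
```

Emit:
{"op": "jog_arm", "data": {
  "motion": [
    {"dx": 0,"dy": 0,"dz": -0.03,"wx": 0,"wy": 0,"wz": 0},
    {"dx": 0,"dy": 0,"dz": 0,"wx": 0,"wy": 0,"wz": 0},
    {"dx": 0,"dy": 0,"dz": 0,"wx": 0,"wy": 0,"wz": 0},
    {"dx": 0,"dy": 0,"dz": 0,"wx": 0,"wy": 0,"wz": 0}
  ]
}}

```text
clock: 11.6
position: [0.6526, 0.0357, 0.0227]
orientation: [2.108, 2.328, 0.002]
contact_force: [-0.4, -0.2, 6.0]
opening: 0.0245
```

Contact with the floor at 6 N. Releasing and lifting toward the terminal.

Emit:
{"op": "jog_arm", "data": {
  "motion": [
    {"dx": 0,"dy": 0,"dz": 0,"wx": 0,"wy": 0,"wz": 0},
    {"dx": 0,"dy": 0,"dz": 0,"wx": 0,"wy": 0,"wz": 0},
    {"dx": 0,"dy": 0,"dz": 0,"wx": 0,"wy": 0,"wz": 0},
    {"dx": 0,"dy": 0,"dz": 0,"wx": 0,"wy": 0,"wz": 0}
  ],
  "fingers": 60
}}

```text
clock: 12.0
position: [0.6516, 0.0358, 0.0213]
orientation: [-2.108, -2.328, 0.001]
contact_force: [0.6, -0.5, -0.8]
opening: 0.0511
```

Emit:
{"op": "jog_arm", "data": {
  "motion": [
    {"dx": 0,"dy": 0,"dz": 0.4,"wx": 0,"wy": 0,"wz": 0},
    {"dx": 0,"dy": 0,"dz": 0.8,"wx": 0,"wy": 0,"wz": 0},
    {"dx": 0,"dy": 0,"dz": 0.8,"wx": 0,"wy": 0,"wz": 0},
    {"dx": -0.5,"dy": 0,"dz": 0.6,"wx": 0,"wy": 0,"wz": -0.4},
    {"dx": -0.8,"dy": -0.1,"dz": 0.3,"wx": 0,"wy": 0,"wz": -0.5}
  ]
}}

```text
clock: 12.5
position: [0.6026, 0.0318, 0.1404]
orientation: [2.196, 2.24, 0.007]
contact_force: [0.4, -0.6, -0.2]
opening: 0.0515
```

Emit:
{"op": "jog_arm", "data": {
  "motion": [
    {"dx": -0.9,"dy": -0.1,"dz": 0,"wx": 0,"wy": 0,"wz": -0.6},
    {"dx": -0.9,"dy": -0.1,"dz": 0,"wx": 0,"wy": 0,"wz": -0.6},
    {"dx": -0.75,"dy": -0.1,"dz": 0,"wx": 0,"wy": 0,"wz": -0.6},
    {"dx": -0.45,"dy": -0.08,"dz": 0,"wx": 0,"wy": 0,"wz": -0.4},
    {"dx": -0.22,"dy": 0,"dz": -0.3,"wx": 0,"wy": 0,"wz": 0}
  ],
  "fingers": 80
}}

```text
clock: 13.0
position: [0.4702, 0.0163, 0.1268]
orientation: [2.403, 2.021, 0.002]
contact_force: [0.9, -0.3, -0.5]
opening: 0.0682
```

Emit:
{"op": "jog_arm", "data": {
  "motion": [
    {"dx": 0,"dy": 0,"dz": -0.7,"wx": 0,"wy": 0,"wz": 0},
    {"dx": 0,"dy": 0,"dz": -0.5,"wx": 0,"wy": 0,"wz": 0},
    {"dx": 0,"dy": 0,"dz": 0,"wx": 0,"wy": 0,"wz": 0},
    {"dx": 0,"dy": 0,"dz": 0,"wx": 0,"wy": 0,"wz": 0}
  ]
}}

```text
clock: 13.4
position: [0.4708, 0.0166, 0.0779]
orientation: [-2.403, -2.023, 0.001]
contact_force: [0.7, 0.2, 0.3]
opening: 0.0681
```

```bash
python3 - <<'E'
from h import *
shot('w6')
E
```

```text
[0.4708465  0.01655952 0.07787977] jaw deg -9.818780888103515 grip z 0.06813051297984224
```

View pics/w6.png

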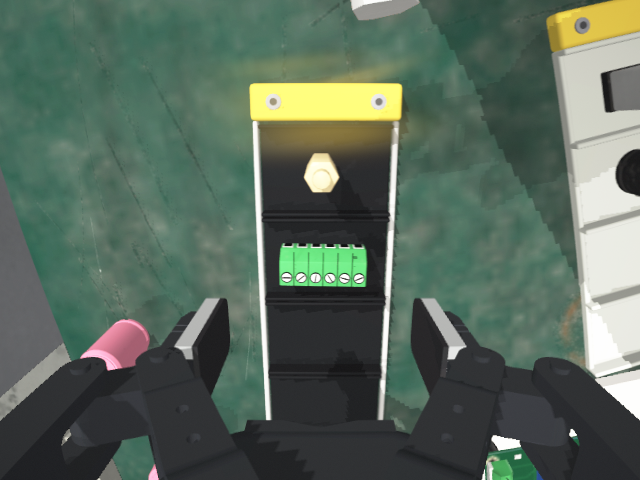

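```bash
python3 - <<'E'
from h import *
f=np.load("w6.npz");im=f["img"]
cv2.imwrite("pics/w6a.png",cv2.resize(im[130:310,250:400,::-1],None,fx=4,fy=3.3,interpolation=cv2.INTER_CUBIC))
p=onz(f,[[281,249],[366,249],[368,286],[279,286]],.022);print(p.round(4),p.mean(0).round(4))
e=p[1]-p[0]+p[2]-p[3]; print(np.degrees(np.arctan2(e[1],e[0])),np.linalg.norm(p[2]-p[3]))
print("spacer",onz(f,[[322,181]],.059).round(4))
E
```

```text
[[0.4519 0.0298 0.022 ]
 [0.4951 0.0223 0.022 ]
 [0.4933 0.0018 0.022 ]
 [0.4467 0.0099 0.022 ]] [0.4718 0.0159 0.022 ]
-9.834002244476004 0.04728564868698597
spacer [[0.4793 0.0654 0.059 ]]
```

View pics/w6a.png

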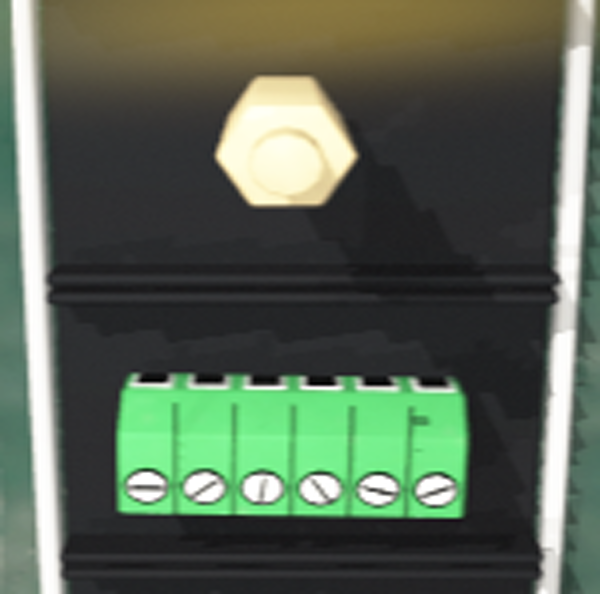

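The terminal is centred under the jaws, and the spacer's flats face ±y and ±30° from the rack's x. Descending on the terminal.

Emit:
{"op": "jog_arm", "data": {
  "motion": [
    {"dx": 0,"dy": 0,"dz": -0.6,"wx": 0,"wy": 0,"wz": 0},
    {"dx": 0,"dy": 0,"dz": -0.6,"wx": 0,"wy": 0,"wz": 0},
    {"dx": 0,"dy": 0,"dz": -0.3,"wx": 0,"wy": 0,"wz": 0},
    {"dx": 0,"dy": 0,"dz": -0.15,"wx": 0,"wy": 0,"wz": 0},
    {"dx": 0,"dy": 0,"dz": 0,"wx": 0,"wy": 0,"wz": 0}
  ]
}}

```text
clock: 13.95
position: [0.4716, 0.0165, 0.012]
orientation: [2.403, 2.023, 0.001]
contact_force: [0.6, 0.3, 0.7]
opening: 0.0681
```

Emit:
{"op": "jog_arm", "data": {
  "motion": [
    {"dx": 0,"dy": 0,"dz": 0,"wx": 0,"wy": 0,"wz": 0},
    {"dx": 0,"dy": 0,"dz": 0,"wx": 0,"wy": 0,"wz": 0}
  ]
}}

```text
clock: 14.15
position: [0.4723, 0.0164, 0.0128]
orientation: [2.402, 2.022, 0.002]
contact_force: [-0.9, 0.9, 0.3]
opening: 0.0679
```

Emit:
{"op": "jog_arm", "data": {
  "motion": [
    {"dx": 0,"dy": 0,"dz": -0.08,"wx": 0,"wy": 0,"wz": 0},
    {"dx": 0,"dy": 0,"dz": 0,"wx": 0,"wy": 0,"wz": 0}
  ]
}}

```text
clock: 14.35
position: [0.4713, 0.0165, 0.0086]
orientation: [2.403, 2.023, 0.001]
contact_force: [-0.7, 1.0, 0.1]
opening: 0.0685
```

Emit:
{"op": "jog_arm", "data": {
  "motion": [
    {"dx": 0,"dy": 0,"dz": 0,"wx": 0,"wy": 0,"wz": 0},
    {"dx": 0,"dy": 0,"dz": 0,"wx": 0,"wy": 0,"wz": 0},
    {"dx": 0,"dy": 0,"dz": 0,"wx": 0,"wy": 0,"wz": 0},
    {"dx": 0,"dy": 0,"dz": 0,"wx": 0,"wy": 0,"wz": 0},
    {"dx": 0,"dy": 0,"dz": 0,"wx": 0,"wy": 0,"wz": 0}
  ],
  "fingers": 0
}}

```text
clock: 14.85
position: [0.4714, 0.0165, 0.009]
orientation: [2.403, 2.023, 0.001]
contact_force: [-1.0, 0.7, 5.4]
opening: 0.0439
```

Emit:
{"op": "jog_arm", "data": {
  "motion": [
    {"dx": 0,"dy": 0,"dz": 0.3,"wx": 0,"wy": 0,"wz": 0},
    {"dx": 0,"dy": 0,"dz": 0.6,"wx": 0,"wy": 0,"wz": 0},
    {"dx": 0,"dy": 0,"dz": 0.7,"wx": 0,"wy": 0,"wz": 0},
    {"dx": 0,"dy": 0,"dz": 0.7,"wx": 0,"wy": 0,"wz": 0},
    {"dx": 0.3,"dy": 0,"dz": 0.4,"wx": 0,"wy": 0,"wz": 0.3}
  ]
}}

```text
clock: 15.35
position: [0.4826, 0.0166, 0.1183]
orientation: [2.376, 2.055, 0.0]
contact_force: [-0.7, -0.7, -1.1]
opening: 0.0439
```

Emit:
{"op": "jog_arm", "data": {
  "motion": [
    {"dx": 0.6,"dy": -0.1,"dz": 0.2,"wx": 0,"wy": 0,"wz": 0.5},
    {"dx": 0.8,"dy": -0.2,"dz": 0,"wx": 0,"wy": 0,"wz": 0.5},
    {"dx": 0.8,"dy": -0.2,"dz": 0,"wx": 0,"wy": 0,"wz": 0.5},
    {"dx": 0.8,"dy": -0.1,"dz": 0,"wx": 0,"wy": 0,"wz": 0.5},
    {"dx": 0.7,"dy": -0.11,"dz": 0,"wx": 0,"wy": 0,"wz": 0.5}
  ]
}}

```text
clock: 15.85
position: [0.6324, -0.0121, 0.124]
orientation: [-2.137, -2.303, 0.0]
contact_force: [0.5, 0.5, -0.3]
opening: 0.044
```

Emit:
{"op": "jog_arm", "data": {
  "motion": [
    {"dx": 0.4,"dy": 0,"dz": 0,"wx": 0,"wy": 0,"wz": 0.3},
    {"dx": 0.22,"dy": 0,"dz": 0,"wx": 0,"wy": 0,"wz": 0},
    {"dx": 0,"dy": 0,"dz": -0.3,"wx": 0,"wy": 0,"wz": 0},
    {"dx": 0,"dy": 0,"dz": -0.6,"wx": 0,"wy": 0,"wz": 0},
    {"dx": 0,"dy": 0,"dz": -0.4,"wx": 0,"wy": 0,"wz": 0}
  ]
}}

```text
clock: 16.35
position: [0.6542, -0.0116, 0.07]
orientation: [-2.107, -2.327, 0.003]
contact_force: [-0.2, 0.2, -0.8]
opening: 0.044
```

```bash
python3 - <<'E'
from h import *
shot('w7')
E
```

```text
[ 0.65418148 -0.01164624  0.06997588] jaw deg 5.683632580245392 grip z 0.044036553176733474
```

View pics/w7.png

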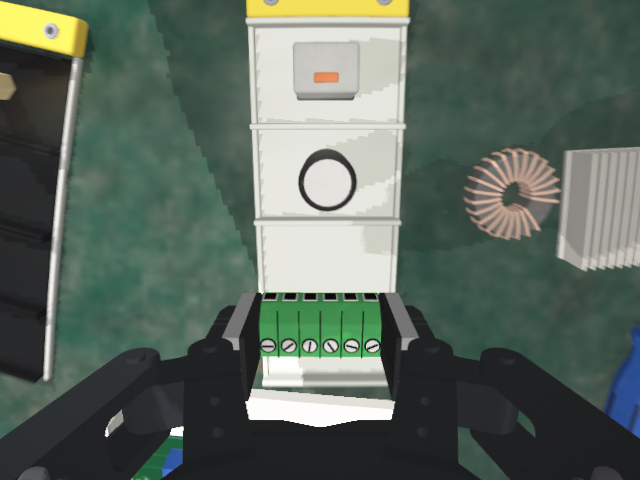

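Emit:
{"op": "jog_arm", "data": {
  "motion": [
    {"dx": 0,"dy": 0,"dz": -0.6,"wx": 0,"wy": 0,"wz": 0},
    {"dx": 0,"dy": 0,"dz": -0.45,"wx": 0,"wy": 0,"wz": 0},
    {"dx": 0,"dy": 0,"dz": -0.3,"wx": 0,"wy": 0,"wz": 0},
    {"dx": 0,"dy": 0,"dz": -0.12,"wx": 0,"wy": 0,"wz": 0},
    {"dx": 0,"dy": 0,"dz": -0.06,"wx": 0,"wy": 0,"wz": 0}
  ]
}}

```text
clock: 16.9
position: [0.6555, -0.0118, 0.0111]
orientation: [-2.108, -2.328, 0.001]
contact_force: [0.1, 1.3, 0.8]
opening: 0.0442
```

Emit:
{"op": "jog_arm", "data": {
  "motion": [
    {"dx": 0,"dy": 0,"dz": -0.04,"wx": 0,"wy": 0,"wz": 0},
    {"dx": 0,"dy": 0,"dz": 0,"wx": 0,"wy": 0,"wz": 0},
    {"dx": 0,"dy": 0,"dz": 0,"wx": 0,"wy": 0,"wz": 0},
    {"dx": 0,"dy": 0,"dz": 0,"wx": 0,"wy": 0,"wz": 0}
  ]
}}

```text
clock: 17.3
position: [0.6564, -0.0119, 0.0104]
orientation: [2.108, 2.328, 0.001]
contact_force: [-0.3, -0.3, -0.1]
opening: 0.044
```

Emit:
{"op": "jog_arm", "data": {
  "motion": [
    {"dx": 0,"dy": 0,"dz": -0.04,"wx": 0,"wy": 0,"wz": 0},
    {"dx": 0,"dy": 0,"dz": 0,"wx": 0,"wy": 0,"wz": 0},
    {"dx": 0,"dy": 0,"dz": 0,"wx": 0,"wy": 0,"wz": 0},
    {"dx": 0,"dy": 0,"dz": 0,"wx": 0,"wy": 0,"wz": 0}
  ]
}}

```text
clock: 17.7
position: [0.6565, -0.0119, 0.0091]
orientation: [2.108, 2.328, 0.001]
contact_force: [-1.0, 0.3, 5.7]
opening: 0.0441
```

Emit:
{"op": "jog_arm", "data": {
  "motion": [
    {"dx": 0,"dy": 0,"dz": 0,"wx": 0,"wy": 0,"wz": 0},
    {"dx": 0,"dy": 0,"dz": 0,"wx": 0,"wy": 0,"wz": 0},
    {"dx": 0,"dy": 0,"dz": 0,"wx": 0,"wy": 0,"wz": 0},
    {"dx": 0,"dy": 0,"dz": 0,"wx": 0,"wy": 0,"wz": 0}
  ],
  "fingers": 75
}}

```text
clock: 18.1
position: [0.6557, -0.0118, 0.0078]
orientation: [-2.108, -2.329, 0.0]
contact_force: [-0.1, -0.6, 0.6]
opening: 0.0639
```

Emit:
{"op": "jog_arm", "data": {
  "motion": [
    {"dx": 0,"dy": 0,"dz": 0.4,"wx": 0,"wy": 0,"wz": 0},
    {"dx": 0,"dy": 0,"dz": 0.8,"wx": 0,"wy": 0,"wz": 0},
    {"dx": 0,"dy": 0,"dz": 0.8,"wx": 0,"wy": 0,"wz": 0},
    {"dx": -0.5,"dy": 0,"dz": 0.8,"wx": 0,"wy": 0,"wz": 0.4},
    {"dx": -0.8,"dy": 0.2,"dz": 0.4,"wx": 0,"wy": 0,"wz": 0.6}
  ]
}}

```text
clock: 18.6
position: [0.6068, -0.0049, 0.1392]
orientation: [2.0, 2.415, 0.005]
contact_force: [-0.4, -0.0, 0.7]
opening: 0.0639
```

Emit:
{"op": "jog_arm", "data": {
  "motion": [
    {"dx": -0.9,"dy": 0.5,"dz": 0,"wx": 0,"wy": 0,"wz": 0.6},
    {"dx": -0.9,"dy": 0.5,"dz": 0,"wx": 0,"wy": 0,"wz": 0.6},
    {"dx": -0.7,"dy": 0.4,"dz": 0,"wx": 0,"wy": 0,"wz": 0.5},
    {"dx": -0.4,"dy": 0.23,"dz": 0,"wx": 0,"wy": 0,"wz": 0.2},
    {"dx": -0.18,"dy": 0.1,"dz": 0,"wx": 0,"wy": 0,"wz": 0}
  ],
  "fingers": 50
}}

```text
clock: 19.1
position: [0.4787, 0.0661, 0.1361]
orientation: [-1.796, -2.577, 0.001]
contact_force: [-0.3, -0.9, -0.1]
opening: 0.0426
```

Emit:
{"op": "jog_arm", "data": {
  "motion": [
    {"dx": 0,"dy": 0,"dz": -0.4,"wx": 0,"wy": 0,"wz": 0},
    {"dx": 0,"dy": 0,"dz": -0.4,"wx": 0,"wy": 0,"wz": 0},
    {"dx": 0,"dy": 0,"dz": 0,"wx": 0,"wy": 0,"wz": 0},
    {"dx": 0,"dy": 0,"dz": 0,"wx": 0,"wy": 0,"wz": 0}
  ]
}}

```text
clock: 19.5
position: [0.481, 0.0651, 0.1042]
orientation: [-1.798, -2.576, 0.0]
contact_force: [-0.2, 0.6, 0.3]
opening: 0.0431
```

```bash
python3 - <<'E'
from h import *
shot('w8')
E
```

```text
[0.48102565 0.06512552 0.10416147] jaw deg 20.149638780398682 grip z 0.043092856804552056
```

View pics/w8.png

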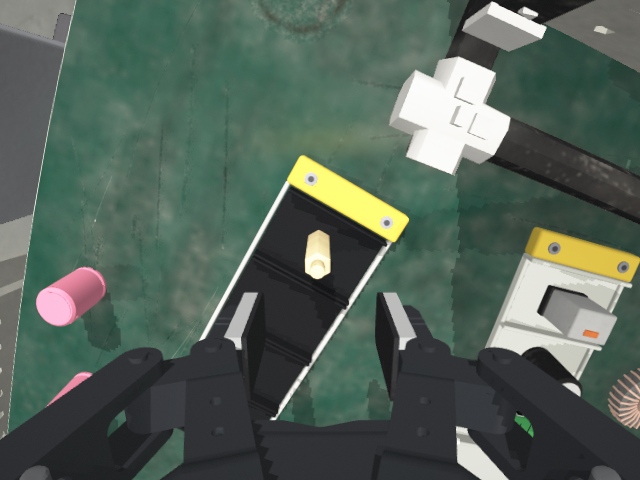

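```bash
python3 - <<'E'
from h import *
f=np.load("w8.npz")
print("spacer",onz(f,[[318,266]],.059).round(4), onz(f,[[318,236]],.045).round(4))
E
```

```text
spacer [[0.4783 0.069  0.059 ]] [[0.4743 0.0799 0.045 ]]
```

Emit:
{"op": "jog_arm", "data": {
  "motion": [
    {"dx": -0.03,"dy": 0.03,"dz": -0.6,"wx": 0,"wy": 0,"wz": 0},
    {"dx": 0,"dy": 0,"dz": -0.7,"wx": 0,"wy": 0,"wz": 0},
    {"dx": 0,"dy": 0,"dz": -0.5,"wx": 0,"wy": 0,"wz": 0},
    {"dx": 0,"dy": 0,"dz": -0.3,"wx": 0,"wy": 0,"wz": 0},
    {"dx": 0,"dy": 0,"dz": -0.1,"wx": 0,"wy": 0,"wz": 0}
  ]
}}

```text
clock: 20.05
position: [0.4795, 0.0664, 0.0156]
orientation: [-1.798, -2.575, 0.001]
contact_force: [0.3, -0.0, 0.3]
opening: 0.0426
```

Emit:
{"op": "jog_arm", "data": {
  "motion": [
    {"dx": 0,"dy": 0,"dz": 0,"wx": 0,"wy": 0,"wz": 0},
    {"dx": 0,"dy": 0,"dz": 0,"wx": 0,"wy": 0,"wz": 0},
    {"dx": 0,"dy": 0,"dz": 0,"wx": 0,"wy": 0,"wz": 0}
  ]
}}

```text
clock: 20.35
position: [0.4807, 0.0665, 0.0172]
orientation: [1.797, 2.575, 0.002]
contact_force: [-0.4, 0.7, -0.5]
opening: 0.0426
```

Emit:
{"op": "jog_arm", "data": {
  "motion": [
    {"dx": 0,"dy": 0,"dz": 0,"wx": 0,"wy": 0,"wz": 0},
    {"dx": 0,"dy": 0,"dz": 0,"wx": 0,"wy": 0,"wz": 0},
    {"dx": 0,"dy": 0,"dz": 0,"wx": 0,"wy": 0,"wz": 0},
    {"dx": 0,"dy": 0,"dz": 0,"wx": 0,"wy": 0,"wz": 0},
    {"dx": 0,"dy": 0,"dz": 0,"wx": 0,"wy": 0,"wz": 0}
  ],
  "fingers": 0
}}

```text
clock: 20.85
position: [0.48, 0.0666, 0.0167]
orientation: [1.797, 2.576, 0.001]
contact_force: [-1.2, -1.0, 5.0]
opening: 0.0121
```

```bash
python3 - <<'E'
from h import *
t=np.load("top0.npz");s=np.load("side0.npz")
for n,f,(a,b,c,d) in (("t",t,(50,230,370,470)),("s",s,(70,220,350,480))):
    cv2.imwrite(f"pics/{n}clamp.png",cv2.resize(f["img"][a:b,c:d,::-1],None,fx=4 if n=="s" else 3.2,fy=4 if n=="s" else 3.2,interpolation=cv2.INTER_CUBIC))
print(tri(t,[[423,67],[423,110]],s,[[386,85],[397,118]]).round(3))
print(onz(t,[[381,118],[379,215],[458,120]],.01).round(3))
E
```

```text
[[ 0.82  -0.174  0.049  0.001]
 [ 0.745 -0.178  0.024  0.003]]
[[ 0.733 -0.099  0.01 ]
 [ 0.541 -0.093  0.01 ]
 [ 0.729 -0.252  0.01 ]]
```

View pics/sclamp.png

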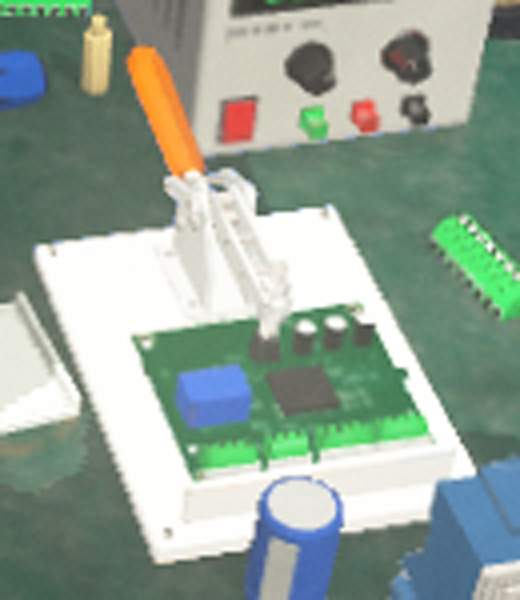

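Emit:
{"op": "jog_arm", "data": {
  "motion": [
    {"dx": 0,"dy": 0,"dz": 0.3,"wx": 0,"wy": 0,"wz": 0},
    {"dx": 0,"dy": 0,"dz": 0.6,"wx": 0,"wy": 0,"wz": 0},
    {"dx": 0,"dy": 0,"dz": 0.7,"wx": 0,"wy": 0,"wz": 0},
    {"dx": 0,"dy": 0,"dz": 0.7,"wx": 0,"wy": 0,"wz": 0},
    {"dx": 0,"dy": 0,"dz": 0.5,"wx": 0,"wy": 0,"wz": 0}
  ]
}}

```text
clock: 21.35
position: [0.4799, 0.0666, 0.1296]
orientation: [1.797, 2.576, 0.001]
contact_force: [0.4, 0.1, 0.1]
opening: 0.0121
```

The clamp is low and about 11 cm to the side, so the path is clear. Carrying the spacer to pocket 4.

Emit:
{"op": "jog_arm", "data": {
  "motion": [
    {"dx": 0.4,"dy": -0.25,"dz": 0.1,"wx": 0,"wy": 0,"wz": 0.4},
    {"dx": 0.7,"dy": -0.5,"dz": 0,"wx": 0,"wy": 0,"wz": 0.5},
    {"dx": 0.8,"dy": -0.6,"dz": 0,"wx": 0,"wy": 0,"wz": 0.5},
    {"dx": 0.8,"dy": -0.6,"dz": 0,"wx": 0,"wy": 0,"wz": 0.5},
    {"dx": 0.8,"dy": -0.5,"dz": 0,"wx": 0,"wy": 0,"wz": 0.5}
  ]
}}

```text
clock: 21.85
position: [0.6203, -0.0327, 0.1316]
orientation: [-1.517, -2.751, 0.0]
contact_force: [0.5, -0.3, -0.3]
opening: 0.0118
```

Emit:
{"op": "jog_arm", "data": {
  "motion": [
    {"dx": 0.6,"dy": -0.4,"dz": 0,"wx": 0,"wy": 0,"wz": 0.4},
    {"dx": 0.3,"dy": -0.2,"dz": 0,"wx": 0,"wy": 0,"wz": 0.2},
    {"dx": 0.13,"dy": -0.11,"dz": -0.3,"wx": 0,"wy": 0,"wz": 0},
    {"dx": 0,"dy": 0,"dz": -0.5,"wx": 0,"wy": 0,"wz": 0},
    {"dx": 0,"dy": 0,"dz": -0.3,"wx": 0,"wy": 0,"wz": 0}
  ]
}}

```text
clock: 22.35
position: [0.659, -0.0594, 0.0853]
orientation: [-1.445, -2.786, 0.001]
contact_force: [-0.6, 0.1, 0.4]
opening: 0.0121
```

```bash
python3 - <<'E'
from h import *
shot('w9')
E
```

```text
[ 0.6589823  -0.05940217  0.085335  ] jaw deg 35.16810256877306 grip z 0.012144777284942556
```

View pics/w9.png

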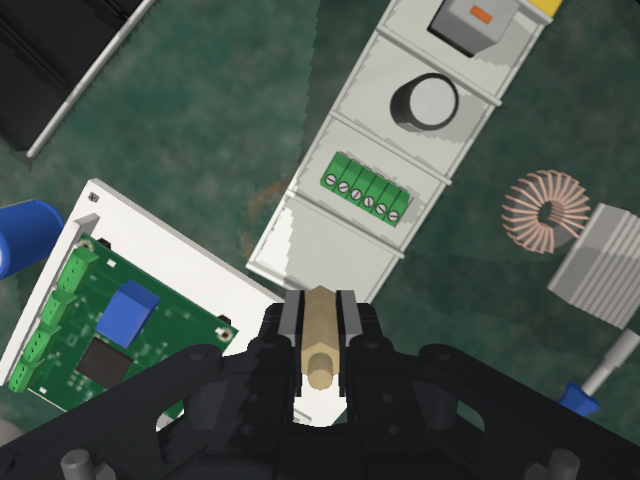

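Emit:
{"op": "jog_arm", "data": {
  "motion": [
    {"dx": 0,"dy": 0,"dz": -0.6,"wx": 0,"wy": 0,"wz": 0},
    {"dx": 0,"dy": 0,"dz": -0.55,"wx": 0,"wy": 0,"wz": 0},
    {"dx": 0,"dy": 0,"dz": -0.35,"wx": 0,"wy": 0,"wz": 0},
    {"dx": 0,"dy": 0,"dz": -0.15,"wx": 0,"wy": 0,"wz": 0},
    {"dx": 0,"dy": 0,"dz": -0.08,"wx": 0,"wy": 0,"wz": 0}
  ]
}}

```text
clock: 22.9
position: [0.6603, -0.0596, 0.0186]
orientation: [-1.446, -2.788, 0.0]
contact_force: [0.1, -0.5, -0.6]
opening: 0.0121
```

Emit:
{"op": "jog_arm", "data": {
  "motion": [
    {"dx": 0,"dy": 0,"dz": -0.04,"wx": 0,"wy": 0,"wz": 0},
    {"dx": 0,"dy": 0,"dz": 0,"wx": 0,"wy": 0,"wz": 0},
    {"dx": 0,"dy": 0,"dz": 0,"wx": 0,"wy": 0,"wz": 0},
    {"dx": 0,"dy": 0,"dz": 0,"wx": 0,"wy": 0,"wz": 0}
  ]
}}

```text
clock: 23.3
position: [0.6613, -0.06, 0.0181]
orientation: [1.446, 2.788, 0.001]
contact_force: [-0.4, 0.8, -0.1]
opening: 0.0119
```

Emit:
{"op": "jog_arm", "data": {
  "motion": [
    {"dx": 0,"dy": 0,"dz": -0.04,"wx": 0,"wy": 0,"wz": 0},
    {"dx": 0,"dy": 0,"dz": 0,"wx": 0,"wy": 0,"wz": 0},
    {"dx": 0,"dy": 0,"dz": 0,"wx": 0,"wy": 0,"wz": 0},
    {"dx": 0,"dy": 0,"dz": 0,"wx": 0,"wy": 0,"wz": 0}
  ]
}}

```text
clock: 23.7
position: [0.6614, -0.06, 0.0167]
orientation: [1.445, 2.788, 0.001]
contact_force: [-0.6, -0.3, 5.9]
opening: 0.0115
```

Floor contact. Releasing and rising straight up well clear.

Emit:
{"op": "jog_arm", "data": {
  "motion": [
    {"dx": 0,"dy": 0,"dz": 0,"wx": 0,"wy": 0,"wz": 0},
    {"dx": 0,"dy": 0,"dz": 0,"wx": 0,"wy": 0,"wz": 0},
    {"dx": 0,"dy": 0,"dz": 0,"wx": 0,"wy": 0,"wz": 0},
    {"dx": 0,"dy": 0,"dz": 0,"wx": 0,"wy": 0,"wz": 0}
  ],
  "fingers": 45
}}

```text
clock: 24.1
position: [0.6605, -0.0598, 0.0153]
orientation: [-1.446, -2.788, 0.0]
contact_force: [-0.1, 0.3, -0.7]
opening: 0.0385
```

Emit:
{"op": "jog_arm", "data": {
  "motion": [
    {"dx": 0,"dy": 0,"dz": 0.4,"wx": 0,"wy": 0,"wz": 0},
    {"dx": 0,"dy": 0,"dz": 0.8,"wx": 0,"wy": 0,"wz": 0},
    {"dx": 0,"dy": 0,"dz": 0.8,"wx": 0,"wy": 0,"wz": 0},
    {"dx": -0.2,"dy": 0,"dz": 0.8,"wx": 0,"wy": 0,"wz": 0},
    {"dx": -0.6,"dy": 0,"dz": 0.8,"wx": 0,"wy": 0,"wz": -0.8}
  ]
}}

```text
clock: 24.6
position: [0.6299, -0.06, 0.1607]
orientation: [1.544, 2.734, 0.001]
contact_force: [-0.1, -0.2, 0.5]
opening: 0.0386
```

Emit:
{"op": "jog_arm", "data": {
  "motion": [
    {"dx": -1,"dy": -0.3,"dz": 0.3,"wx": 0,"wy": 0,"wz": -1},
    {"dx": -1,"dy": -0.3,"dz": 0,"wx": 0,"wy": 0,"wz": -1},
    {"dx": -1,"dy": -0.3,"dz": 0,"wx": 0,"wy": 0,"wz": -1},
    {"dx": -1,"dy": -0.3,"dz": 0,"wx": 0,"wy": 0,"wz": -1},
    {"dx": -0.5,"dy": -0.2,"dz": 0,"wx": 0,"wy": 0,"wz": -1}
  ]
}}

```text
clock: 25.1
position: [0.4452, -0.1157, 0.1715]
orientation: [-2.102, -2.332, 0.002]
contact_force: [0.7, -0.2, 0.3]
opening: 0.038
```

Emit:
{"op": "jog_arm", "data": {
  "motion": [
    {"dx": 0,"dy": 0,"dz": 0,"wx": 0,"wy": 0,"wz": 0},
    {"dx": 0,"dy": 0,"dz": 0,"wx": 0,"wy": 0,"wz": 0},
    {"dx": 0,"dy": 0,"dz": 0,"wx": 0,"wy": 0,"wz": 0}
  ]
}}

```text
clock: 25.4
position: [0.4501, -0.1159, 0.1719]
orientation: [2.096, 2.339, 0.001]
contact_force: [-0.1, -0.3, 0.7]
opening: 0.0383
```

```bash
python3 - <<'E'
from h import *
f=shot('w10')
for n in ("top","side"):
    g=robot.grab_frame(n); np.savez(f"{n}1.npz",**g); cv2.imwrite(f"pics/{n}1.png",g["img"][:,:,::-1])
a=np.load("top1.npz")["img"][110:210,250:400,::-1];b=np.load("side1.npz")["img"][120:220,230:390,::-1]
cv2.imwrite("pics/end.png",np.vstack([cv2.resize(a,(480,320),interpolation=cv2.INTER_CUBIC)[:280],cv2.resize(b,(480,300),interpolation=cv2.INTER_CUBIC)]))
E
```

```text
[ 0.45010699 -0.11586493  0.17192405] jaw deg 6.268096201993441 grip z 0.03833313325468901
```

View pics/w10.png

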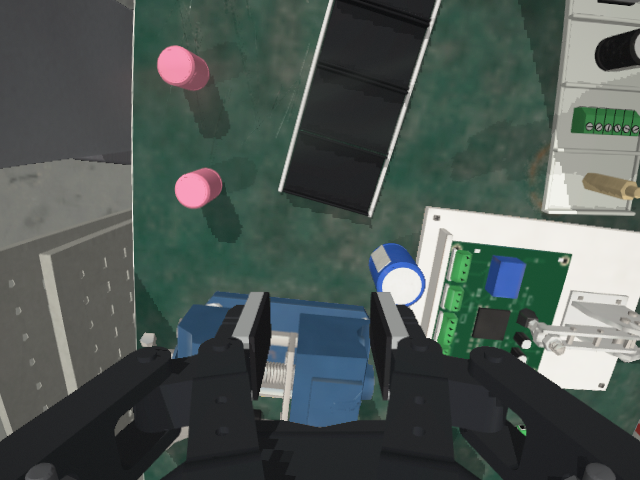

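View pics/end.png

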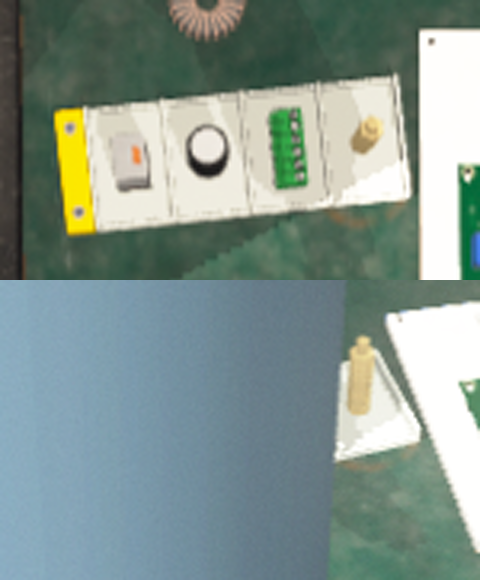

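The top view shows relay, capacitor, terminal and spacer in pockets 1 to 4, all upright and centred. The side view shows the spacer standing, and the robot is clear of everything.

```bash
python3 -c "
from h import *
print(robot.hand_in(), robot.sense()['clock'])"
```

```text
the job is handed in; nothing more can be done
the job is handed in; nothing more can be done
```

I moved all four parts into the white fitting rack in reverse order and handed the job in at about 25.5 s of the 109 s allowed. From the yellow end, the pockets now hold relay (1), capacitor (2), terminal strip (3) and spacer (4).

- **Final position:** the last top view showed all four parts in their own pockets, the right way up and well inside the dividers. The delivery-rack pockets in the last wrist view were empty, the pink look-alikes were undisturbed, and the gripper was clear of everything.
- **Flat on the floor:** each part was lowered to the same tool height at which it was picked up. The capacitor, terminal strip and spacer met the floor with about 6 N; the relay showed only about 1 N, but stood upright in the later pictures.
- **Force:** the contact force never read above 7 N at the end of a move.
- **What I couldn't confirm:** the arm blocked the last side view, so only the spacer was checked from there. The relay, capacitor and terminal strip were checked from the top and wrist cameras only.
- **Disagreements:** repeat measurements of the spacer and the racks differed by 2–4 mm, and the arm wavered by about 1–2 mm after moves. Both were within what the grips and pockets allow.

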